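# Hang the instrument basket in the soaking tank

### The arm

A 6-joint arm with a two-finger parallel gripper is mounted at the origin on a cart in front of the work surface, level with it; the furniture and walls round the work are solid. World frame = base frame: x ahead of the robot, y to its left, z up, the work surface at z = 0. Lengths are in mm, angles in rad, forces in N, time in s.
With the tool pointing down it reaches from about 350 to 975 mm from the base axis. Payload 7.1 kg.
Tool frame: the origin (TCP) lies midway between the tips of the shut fingers; the grasp point (between the pads) lies 19 mm behind it; z points along the fingers, y is the line along which they close (so a half turn about z gives the same grasp; the last joint's range is limited). The gripper opens to 88 mm and grips with 3 to 60 N. Pads are 20 mm wide; open, the fingers measure 115 mm over their backs; the gripper's body (75 mm by 178 mm) begins 61 mm behind the grasp point.
Start: joints at [-1.126, 0.423, 1.63, -0, 1.089, -0.019], TCP at [279.608, -558.949, 222.675] pointing down, gripper open.
Joint ranges: [-3, 3], [-0.9, 2.11], [0.09, 2.58], [-1.31, 4.45], [0.11, 2.69], [-2.54, 2.54]. Speed limits (rad/s): [2.39, 2.39, 3.01, 3.14, 3.14, 3.14].

### API

Orientations are given as a rotation vector (axis times angle).
In Python, from workcell import ctrl gives the robot as it stands. The module is installed in compiled form; this text tells all that it offers.
- The arm moves only by the tool servo_tool, never from a script. Its argument "increments" is a list of rows, each a list of 7 numbers: the shift along the world's x, y, z in cm, then the turn, a rotation vector about the world's x, y, z in degrees, then the opening, from -1 (shut) to 1 (fully open). A call has 1 to 20 rows; each row is the pose to reach, as a shift and turn from the pose commanded when the call began; what a row does not reach only later rows make up. A row lasts 1/12 s, in which the tool goes at most 41.7 mm and 7.16 degrees, less where a joint would pass 70% of its speed; a pose out of reach is approached as far as the arm can. A call with a gripper value outside its range is refused whole. The fingers move at their own pace and stop on an object; the grip force is fixed at half the most. Time passes only in rows, so rows that repeat a pose let the fingers close. It gives the time, the measured TCP pose, the force, the opening and the grip force at its end, in the units of the state.
- ctrl.get_obs(): the state, without advancing time (a new reading comes with each control period).
- ctrl.get_image(name): name is "side" or "top" or "wrist"; returns a dict with "image" (420x560x3 uint8, red, green, blue), "fx", "fy", "cx", "cy" (pixels), "k1" (the pictures are not rectified: a ray, as slopes to the right and down, at radius r is drawn at 1 + k1 r^2 times it, then the intrinsics apply), "extrinsics" (4x4, takes a point from camera to world coordinates); the wrist camera has in their place "tool_from_camera" (4x4, takes a point from camera to tool coordinates, whose origin is the TCP and whose axes are the flange's). Camera axes: x right, y up, looking along -z (the intrinsics and any distortion apply to the point x, -y, -z); pixel columns grow to the right and rows downward; lengths in mm; the calibration is good to about 2 mm. A picture is of the moment at which its call begins: read the wrist's pose just before it. There is no depth.
- ctrl.close_job(): hands the job in; it is judged then, once.
The state is a dict: "t": time; "qpos": joint angles; "qvel": joint speeds; "joint_torque": joint torques, N m; "ee_pos": TCP position; "orientation": TCP orientation; "ft_force": force on the tool from outside, world axes, zero at the start; "moment": the same for the moment, N m; "width": finger opening in mm; "grasp_force": force on a finger pad.
Only numpy, scipy, OpenCV 4.12 (cv2) and the standard library are available. Lean on these libraries where they do the work, as an engineer would, in place of code of your own. Each camera call takes 0.05 s, during which the arm holds its last target. There are 200 camera calls.

### The job

Pick up the small steel instrument basket by its black tab and hook its bent lip over the blue rail on the near wall of the white soaking tank, on the plain rail to the left or right of the notch. Slide the basket gently along the rail until its lip drops fully home into the notch, then let go so that it hangs upright inside the tank. Never press or push it hard against the tank, and leave the other things on the worktop where they are.

Things in the scene. Friction and masses are not known exactly. Their poses are not given: they have to be found in the camera images.
- basket: Small hook-on wire basket of steel, 40 (x) x 46 (y) x 60 mm tall without its tab, 110 to 200 g, loose, standing upright. Origin: centre of its underside; z up. Its -x face is a flat vertical back plate, 20 mm from the origin, whose top bends over away from the basket into a hanging lip.
- basket_grip (a point): Where to grasp: centre of the black upright tab (10 mm thick along the basket's x, 32 mm wide along y), 85 mm above the basket's underside, 12 mm from its middle towards the lip. The tab stands free from 60 to 105 mm above the underside. Axes as the basket's.
- basket_lip (a point): What sits on the rail: point under the lip's 3 mm bridge, mid-gap and mid-width, 57 mm above the basket's underside, 24 mm from its middle to -x. The gap between back plate and lip is 8 mm (4 mm to either side), the lip 36 mm wide along y; beyond the gap it hangs 19 mm lower than this point, its last 9 mm flared outward. Axes as the basket's.
- tank: White open soaking tank, fixed, outside 150 (x) x 260 (y) mm, walls 5 mm thick and 84 mm high, floor 4 mm. Origin: centre of its underside; x from near wall to far, y along them. On top of the near (-x) wall lies a blue rail, 5 mm thick, 210 mm long, set by staff up to 25 mm to either side of the middle. It holds fast on a rubber strip that gives about 1 mm per 5 N.
- tank_wall (a point): Middle of the near wall's length and thickness at the height of the notch's floor, 90 mm above the worktop; x into the tank, y along the wall. The plain rail's top is 6 mm higher, the bare wall beyond the rail's ends 6 mm lower. With the lip home in the notch, basket_lip has z = 0 and x = 0 within 1.5 mm of play; on the plain rail z = 6 mm.
- tank_right (a point): Point on the near wall, 68 mm to -y of tank_wall, at the height of the plain rail's top. A lip centred here is always on plain rail, clear of the notch. The one notch, in the middle of the rail, is 40 mm wide (2 mm to spare on each side of the lip), 6 mm deep, square-edged; its centre lies 43 to 93 mm to +y of here, its exact place not measured.
- saline_bottle: Bystander: clear bottle with grey cap, 67 mm wide, 148 mm tall, standing. Origin: centre of its underside.
- blue_vial: Bystander: vial with blue label, 23 mm wide, 55 mm tall, standing. Origin: centre of its underside.
- red_vial: Bystander: white-capped vial with red-banded label, 29 mm wide, 50 mm tall, standing. Origin: centre of its underside.
- scissors: Bystander: steel scissor-handled clamp, 150 x 73 x 7 mm, lying flat. Origin: centre of its underside.
- carton: Bystander: pale green carton, 50 x 60 x 47 mm. Origin: centre of its underside.
Not all that is in view belongs to the job. Leave any red or yellow look-alike of the basket alone.

How it is judged (in metres and radians):
On the way, in this order (a step that is already met when the one before it is completed fails the run):
1. the basket is lifted off the worktop (height (world z) of basket above 0.06 m), for 0.1 s.
2. the lip is over the plain rail and slides along it in contact (x of basket_lip in the frame of tank_wall between -0.004 and 0.004 m and z of basket_lip in the frame of tank_wall between 0.003 and 0.009 m and y of basket_lip in the frame of tank_wall between -0.115 and 0.115 m and contact force between basket and tank above 0.2 N and linear speed of basket above 0.003 m/s), for 0.1 s.
At the end, for the whole second after the job is handed in: The basket hangs by its lip in the rail's notch, released and at rest: the lip point within 4 mm of the wall's middle plane, within 2.5 mm of the notch floor's height and within 30 mm of the wall's middle lengthwise, the basket upright and square to the wall within 0.12 rad (x of basket_lip in the frame of tank_wall between -0.004 and 0.004 m and z of basket_lip in the frame of tank_wall between -0.0025 and 0.0025 m and y of basket_lip in the frame of tank_wall between -0.03 and 0.03 m and angle between basket's own z axis and vertical below 0.12 rad and angle between the x axis of basket and the x axis of tank, either way round below 0.12 rad and linear speed of basket below 0.01 m/s and contact force between basket and the fingers below 0.05 N); the robot touches nothing.
It fails at once if the basket is pressed or pushed against the tank or rail with more than 20 N (contact force between basket and tank above 20 N).
It fails at once if a bystander is moved more than 30 mm (distance of any of saline_bottle, blue_vial, red_vial, scissors, carton from where it was at the start of the episode above 0.03 m).
It also fails if it takes over 64 s, if anything falls off the work surface, if the arm or the gripper's body presses on something with over 40 N, if the wrist force passes 120 N, or if a joint passes its speed limit or range.

## Working session

There is one attempt and no reset: what is moved stays moved. The work goes in short steps, Python scripts to look and compute and a tool call to move; the robot and the scene stay as the last step left them, time stands still between calls to the robot, and variables do not carry over. Pictures are saved under pics/ and viewed, at most 10 in all, crops included, and the job is handed in when it is done.

Besides the shell and the picture viewer there is one more tool, called in YAML: its name, and indented under it one key for each argument. servo_tool: Moves the arm, as the interface text tells. Its arguments: {"type":"object","properties":{"increments":{"type":"array","items":{"type":"array","items":{"type":"number"}}}},"required":["increments"]}

```bash
mkdir -p pics; cat > h.py <<'E'
import numpy as np, cv2, pickle
from scipy.spatial.transform import Rotation as R
from workcell import ctrl
def grab(name,tag):
    o=ctrl.get_obs(); d=ctrl.get_image(name); 
    if name=='wrist':
        T=np.eye(4);T[:3,:3]=R.from_rotvec(o['orientation']).as_matrix();T[:3,3]=o['ee_pos'];d['extrinsics']=T@np.array(d['tool_from_camera'])
    pickle.dump(d,open(f'pics/{tag}.pkl','wb'));cv2.imwrite(f'pics/{tag}.png',d['image'][:,:,::-1]);return d
def load(tag): return pickle.load(open(f'pics/{tag}.pkl','rb'))
def ray(d,u,v):
    K=np.array([[d['fx'],0,d['cx']],[0,d['fy'],d['cy']],[0,0,1.]])
    p=cv2.undistortPoints(np.array([[[u,v]]],float),K,np.array([d['k1'],0,0,0,0.]))[0,0]
    E=np.array(d['extrinsics']);r=E[:3,:3]@np.array([p[0],-p[1],-1]);return E[:3,3],r/np.linalg.norm(r)
def onz(d,u,v,z):
    o,r=ray(d,u,v);return o+r*(z-o[2])/r[2]
def two(d1,p1,d2,p2):
    a,r=ray(d1,*p1);b,s=ray(d2,*p2)
    t=np.linalg.lstsq(np.c_[r,-s],b-a,rcond=None)[0];P,Q=a+t[0]*r,b+t[1]*s
    return (P+Q)/2,np.linalg.norm(P-Q)
def proj(d,P):
    E=np.linalg.inv(np.array(d['extrinsics']));c=E[:3,:3]@np.asarray(P,float)+E[:3,3];x,y=c[0]/-c[2],-c[1]/-c[2];f=1+d['k1']*(x*x+y*y)
    return d['fx']*x*f+d['cx'],d['fy']*y*f+d['cy']
E
python3 - <<'E'
from h import *
np.set_printoptions(precision=3,suppress=True)
for n in('top','side'):
    d=grab(n,n+'0');print(n,d['k1'],d['fx'],np.array(d['extrinsics']))
o=ctrl.get_obs();print(o)
E
```

```text
top 0.02581616899053182 409.2883543275348 [[  -0.023    0.994   -0.103  405.333]
 [  -1.      -0.023    0.003  -59.049]
 [   0.001    0.103    0.995 1258.466]
 [   0.       0.       0.       1.   ]]
side -0.07870906011819381 480.700785803458 [[ -0.909   0.258  -0.328  34.62 ]
 [ -0.417  -0.546   0.727 987.341]
 [  0.008   0.797   0.604 976.256]
 [  0.      0.      0.      1.   ]]
{'t': 0.1, 'qpos': array([-1.126,  0.424,  1.631, -0.   ,  1.089, -0.019]), 'qvel': array([-0.001, -0.001, -0.002,  0.   , -0.   , -0.   ]), 'joint_torque': array([ -0.   , -54.561, -27.432,   0.065,   0.019,  -0.   ]), 'ee_pos': array([ 279.386, -558.521,  221.979]), 'orientation': array([-3.056, -0.722,  0.   ]), 'ft_force': array([ 0.049, -0.707, -0.387]), 'moment': array([ 0.046, -0.031,  0.023]), 'grasp_force': 0.0, 'width': 88.1459498684055}
```

View pics/top0.png

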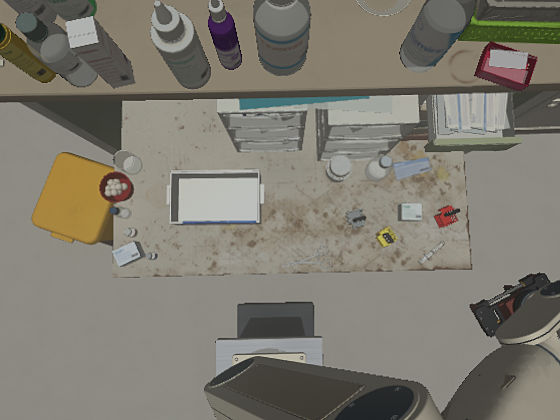

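View pics/side0.png

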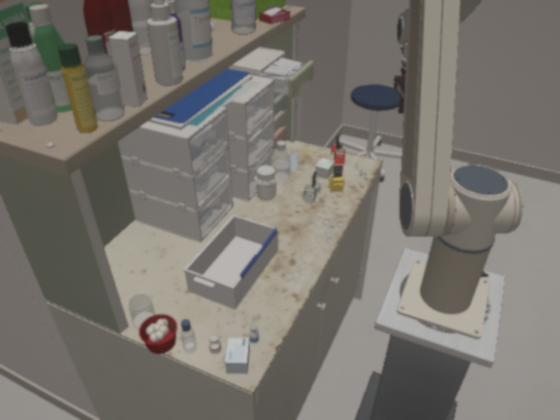

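The top view shows three basket-like things: grey steel (356,217), yellow (387,237) and red (447,216). By the description I choose the grey one. The tank is at (215,197), with its blue rail on the near wall at v≈222. In the side view the basket is at (311,190) and the rail at (258,252). I'll check the choice in a close crop.

```bash
python3 - <<'E'
from h import *
a=load('top0')['image'];b=load('side0')['image']
r=lambda i,x,y,w,h,k:cv2.resize(i[y:y+h,x:x+w],None,fx=k,fy=k,interpolation=cv2.INTER_CUBIC)
A=r(a,330,195,80,60,5);B=r(b,280,155,80,60,5);C=r(a,162,165,110,65,400/110);D=r(b,185,215,100,75,4)
h=max(C.shape[0],D.shape[0]);C,D=[cv2.copyMakeBorder(x,0,h-x.shape[0],0,0,cv2.BORDER_CONSTANT) for x in(C,D)]
cv2.imwrite('pics/crop0.png',np.vstack([np.hstack([A,B]),np.hstack([C,D])])[:,:,::-1])
d=load('top0')
hsv=cv2.cvtColor(a,cv2.COLOR_RGB2HSV);m=cv2.inRange(hsv,(105,90,40),(130,255,255));m[:, :160]=0;m[:200]=0;m[235:]=0;m[:,275:]=0
ys,xs=np.nonzero(m);print(xs.min(),xs.max(),ys.min(),ys.max(),len(xs))
for u in (xs.min(),xs.max()):
  v=ys[xs==u].mean();print(u,v,onz(d,u,v,96))
for u,v in((171,171),(260,171),(260,223),(171,223)):print(onz(d,u,v,84))
print(onz(d,356,217,60),onz(d,387,237,60))
E
```

```text
183 255 221 223 108
183 222.0 [498.42607021 232.99981288  96.        ]
255 221.5 [495.05010152  28.59489723  96.        ]
[648.83337001 271.1107386   84.        ]
[643.07470089  12.67380747  84.        ]
[491.31845964  15.19946755  84.        ]
[497.32169    270.29601772  84.        ]
[ 504.20094357 -265.47190567   60.        ] [ 443.5591961  -353.39794621   60.        ]
```

View pics/crop0.png

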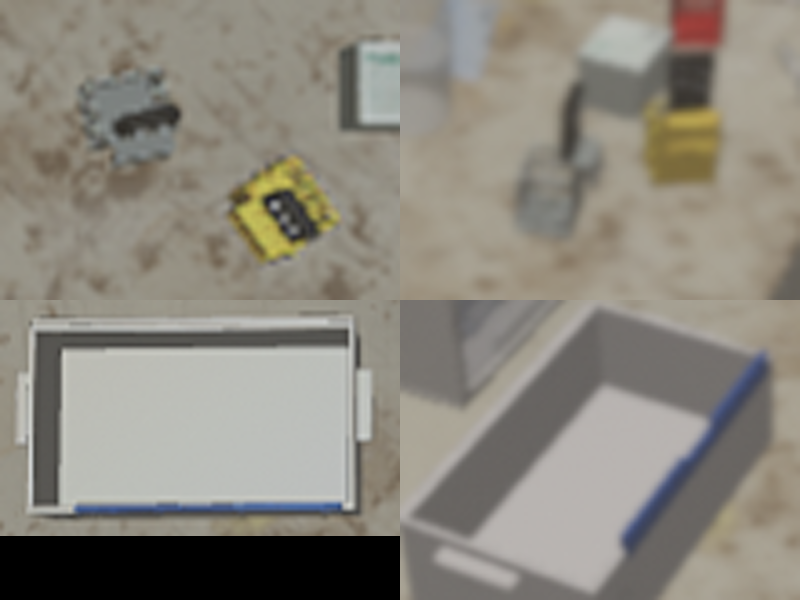

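The crop shows the grey steel basket with its black tab at about (360,219) in the top view and its lip towards the robot. The yellow and red ones are decoys. The rail spans columns 183–255, so its middle is at y≈131. Next I move above the basket, tool y along the basket's x.

servo_tool:
  increments:
    - [22,29,4,0,0,75,1]
    - [22,29,4,0,0,75,1]
    - [22,29,4,0,0,75,1]
    - [22,29,4,0,0,75,1]
    - [22,29,4,0,0,75,1]
    - [22,29,4,0,0,75,1]
    - [22,29,4,0,0,75,1]
    - [22,29,4,0,0,75,1]
    - [22,29,4,0,0,75,1]
    - [22,29,4,0,0,75,1]
    - [22,29,4,0,0,75,1]
    - [22,29,4,0,0,75,1]
    - [22,29,4,0,0,75,1]
    - [22,29,4,0,0,75,1]
    - [22,29,4,0,0,75,1]
    - [22,29,4,0,0,75,1]

```text
t: 1.43
ee_pos: [499.3, -269.3, 262.6]
orientation: [-1.988, -2.432, 0.0]
ft_force: [-1.0, 0.4, -0.3]
width: 88.0
grasp_force: 0.0
```

```bash
python3 - <<'E'
from h import *
np.set_printoptions(precision=3,suppress=True)
d=grab('wrist','w1');o=ctrl.get_obs();print(o['t'],o['ee_pos'],o['orientation'],o['qpos'],o['ft_force']);print(np.array(d['tool_from_camera']),d['k1'],d['fx'])
E
```

```text
1.4833 [ 499.353 -269.306  262.594] [-1.988 -2.433  0.   ] [-0.516  0.294  1.723 -0.     1.125 -0.716] [-0.035  0.044 -0.13 ]
[[   0.       0.969    0.249   68.457]
 [   1.      -0.      -0.      -0.85 ]
 [  -0.       0.249   -0.969 -164.04 ]
 [   0.       0.       0.       1.   ]] -0.041155525593608716 298.2845457686288
```

View pics/w1.png

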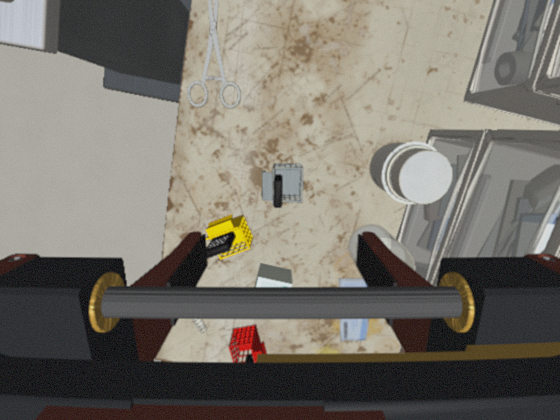

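The wrist view shows the steel basket at (285,183), its black tab at (278,190) and its lip on the left (-x) at (265,187). The saline bottle is at (417,175) and the clamp at (214,90). I'll measure the tab edges.

```bash
python3 - <<'E'
from h import *
np.set_printoptions(precision=2,suppress=True)
d=load('w1');a=d['image'];x0,y0=250,150
c=a[y0:y0+70,x0:x0+65]
g=cv2.cvtColor(c,cv2.COLOR_RGB2GRAY);hs=cv2.cvtColor(c,cv2.COLOR_RGB2HSV)
m=(g<55).astype(np.uint8);n,l,s,cc=cv2.connectedComponentsWithStats(m);
k=1+np.argmax(s[1:,4]);print(s[k],cc[k]+[x0,y0])
ct=cv2.findContours((l==k).astype(np.uint8),0,1)[0][0]
R1=cv2.minAreaRect(ct);print('tab',R1,(cv2.boxPoints(R1)+[x0,y0]))
for p in cv2.boxPoints(R1)+[x0,y0]:print(onz(d,*p,105)[:2])
# basket: low-saturation
m2=((hs[...,1]<45)|(g<55)).astype(np.uint8);m2=cv2.morphologyEx(m2,cv2.MORPH_CLOSE,np.ones((3,3)));m2=cv2.morphologyEx(m2,cv2.MORPH_OPEN,np.ones((5,5)))
n,l,s,cc=cv2.connectedComponentsWithStats(m2);k=1+np.argmax(s[1:,4]);print(s[k])
print('nadir',proj(d,np.array(d['extrinsics'])[:3,3]-[0,0,300]))
big=cv2.resize(c,None,fx=8,fy=8,interpolation=cv2.INTER_CUBIC)
cs=cv2.findContours((l==k).astype(np.uint8),0,1)[0];R2=cv2.minAreaRect(cs[0]);print(R2,cv2.boxPoints(R2)+[x0,y0])
cv2.imwrite('pics/w1c.png',big[:,:,::-1])
E
```

```text
[ 24  25   8  32 219] [277.46 190.91]
tab ((27.5, 40.5), (31.0, 7.0), 90.0) [[274. 175.]
 [281. 175.]
 [281. 206.]
 [274. 206.]]
[ 486.64 -250.19]
[ 494.08 -248.68]
[ 500.98 -282.67]
[ 493.35 -284.22]
[   0    0   65   70 3313]
nadir (np.float64(281.18446404874607), np.float64(130.27283789024742))
((32.0, 34.5), (69.0, 64.0), 90.0) [[250. 150.]
 [314. 150.]
 [314. 219.]
 [250. 219.]]
```

View pics/w1c.png

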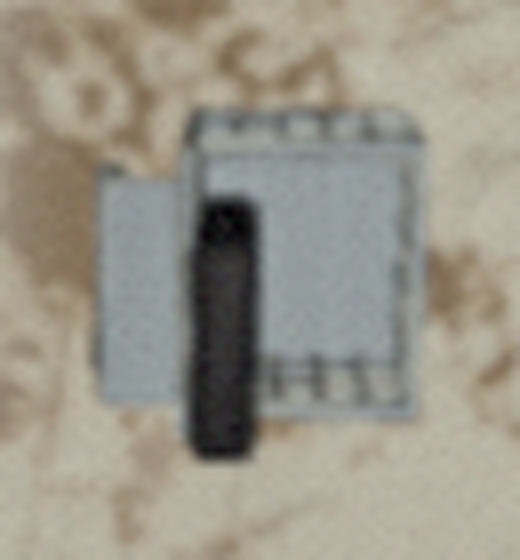

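```bash
python3 - <<'E'
from h import *
np.set_printoptions(precision=2,suppress=True)
d=load('w1')
for u,v,z in((278.2,182,105),(277.5,207,105),(277.9,194,105),(262.1,172.5,60),(262.5,200.5,60),(273.5,169,60),(273.1,202,60),(302.9,168,60),(301.8,202,60)):print(onz(d,u,v,z))
t=onz(d,278.2,182,105)-onz(d,277.5,207,105);print(np.degrees(np.arctan2(-t[0],t[1])),np.linalg.norm(t))
s=load('side0');print(two(load('top0'),(359.6,219.2),s,(313.5,180)), proj(s,[494,-270,105]),proj(load('top0'),[494,-270,95]))
E
```

```text
[ 492.62 -256.81  105.  ]
[ 497.39 -284.57  105.  ]
[ 494.92 -269.98  105.  ]
[ 471.9  -256.74   60.  ]
[ 478.92 -291.52   60.  ]
[ 484.85 -249.71   60.  ]
[ 492.41 -290.77   60.  ]
[ 520.02 -241.29   60.  ]
[ 527.96 -283.54   60.  ]
9.759224952970893 28.167334252353946
(array([ 496.01, -272.86,   76.44]), np.float64(0.4490186808234192)) (np.float64(314.0601970283274), np.float64(173.4140071299724)) (np.float64(359.81294836505697), np.float64(219.47201283319458))
```

servo_tool:
  increments:
    - [-0.45,0,-4,0,0,-1,1]
    - [-0.45,0,-8,0,0,-1,1]
    - [-0.45,0,-12,0,0,-1,1]
    - [-0.45,0,-16,0,0,-1,1]
    - [-0.45,0,-18,0,0,-1,1]
    - [-0.45,0,-19.3,0,0,-1,1]
    - [-0.45,0,-19.3,0,0,-1,1]
    - [-0.45,0,-19.3,0,0,-1,1]
    - [-0.45,0,-19.3,0,0,-1,1]
    - [-0.45,0,-19.3,0,0,-1,-1]
    - [-0.45,0,-19.3,0,0,-1,-1]
    - [-0.45,0,-19.3,0,0,-1,-1]
    - [-0.45,0,-19.3,0,0,-1,-1]
    - [-0.45,0,-19.3,0,0,-1,-1]
    - [-0.45,0,-19.3,0,0,-1,-1]
    - [-0.45,0,-19.3,0,0,-1,-1]
    - [-0.45,0,-19.3,0,0,-1,-1]
    - [-0.45,0,-19.3,0,0,-1,-1]
    - [-0.45,0,-19.3,0,0,-1,-1]
    - [-0.45,0,-19.3,0,0,-1,-1]

```text
t: 3.15
ee_pos: [495.1, -269.0, 69.6]
orientation: [-2.007, -2.417, 0.0]
ft_force: [0.5, -0.7, -0.3]
width: 17.8
grasp_force: 0.0
```

servo_tool:
  increments:
    - [0,0,0,0,0,0,-1]
    - [0,0,0,0,0,0,-1]
    - [0,0,0,0,0,0,-1]
    - [0,0,0,0,0,0,-1]
    - [0,0,0,0,0,0,-1]
    - [0,0,0,0,0,0,-1]

```text
t: 3.65
ee_pos: [495.0, -268.9, 69.6]
orientation: [-2.007, -2.417, 0.0]
ft_force: [0.1, 0.0, -0.8]
width: 9.8
grasp_force: 30.0
```

Gripped: the width is 9.8 mm, matching the 10 mm tab. Next I lift, then carry it above the plain rail on the -y side.

servo_tool:
  increments:
    - [0,0,2,0,0,0,-1]
    - [0,0,5,0,0,0,-1]
    - [0,0,9,0,0,0,-1]
    - [0,0,13,0,0,0,-1]
    - [0,0,16,0,0,0,-1]
    - [0.2,2.5,17,0,0,-2,-1]
    - [0.4,6,17,0,0,-4,-1]
    - [0.5,9.5,17,0,0,-6,-1]
    - [0.6,13,17,0,0,-8,-1]
    - [0.8,16.5,17,0,0,-10,-1]
    - [1.0,20,17,0,0,-11.5,-1]
    - [1.2,23.5,17,0,0,-11.5,-1]
    - [1.2,27,17,0,0,-11.5,-1]
    - [1.2,30.5,17,0,0,-11.5,-1]
    - [1.2,33,17,0,0,-11.5,-1]
    - [1.2,34.3,17,0,0,-11.5,-1]
    - [1.2,34.3,17,0,0,-11.5,-1]
    - [1.2,34.3,17,0,0,-11.5,-1]
    - [1.2,34.3,17,0,0,-11.5,-1]
    - [1.2,34.3,17,0,0,-11.5,-1]

```text
t: 5.32
ee_pos: [507.0, 73.1, 239.6]
orientation: [-2.241, -2.202, 0.001]
ft_force: [0.1, -0.1, -1.6]
width: 10.0
grasp_force: 30.0
```

```bash
python3 - <<'E'
from h import *
np.set_printoptions(precision=3,suppress=True)
d=grab('wrist','w2');o=ctrl.get_obs();print(o['t'],o['ee_pos'],o['orientation'],o['qpos'],o['ft_force'],o['moment'],o['width'])
grab('side','side2')
hs=cv2.cvtColor(d['image'],cv2.COLOR_RGB2HSV);m=cv2.inRange(hs,(105,100,40),(130,255,255))
n,l,s,c=cv2.connectedComponentsWithStats(m);print([ (s[i],c[i]) for i in range(1,n) if s[i,4]>100])
E
```

```text
5.3667 [507.106  73.028 239.639] [ 2.241  2.202 -0.   ] [ 0.12   0.236  1.861 -0.     1.045  0.138] [-0.175  0.114 -1.283] [-0.01  -0.101  0.04 ] 10.06040496417578
[(array([266,  27,   7, 180, 911], dtype=int32), array([269.069, 111.823]))]
```

View pics/w2.png

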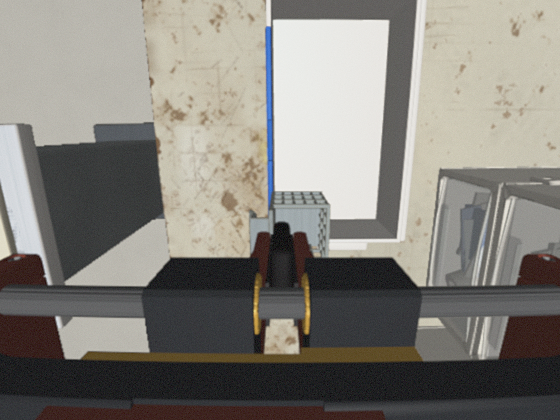

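The wrist view shows the held basket at (300,215) with its lip at (258,225). The blue rail runs along u≈269 from row 27 downwards. I'll measure the rail's edges row by row.

```bash
python3 - <<'E'
from h import *
np.set_printoptions(precision=1,suppress=True)
d=load('w2');hs=cv2.cvtColor(d['image'],cv2.COLOR_RGB2HSV);m=cv2.inRange(hs,(105,100,40),(130,255,255))
im=d['image'].astype(int)
blue=np.clip(im[:,:,2]-im[:,:,0],0,None)
for v in range(24,212,6):
    r=blue[v,258:285];u=(r*np.arange(258,285)).sum()/r.sum();P=onz(d,u,v,96);print(v,m[v].sum()//255,np.nonzero(m[v])[0][[0,-1]] if m[v].any() else '',round(u,2),P[:2],r.sum(), im[v,266:275].tolist()[2:7] if 110<v<170 else '')
c=d['image'][20:212,250:290];cv2.imwrite('pics/w2c.png',cv2.rotate(cv2.resize(c,None,fx=4,fy=4,interpolation=cv2.INTER_CUBIC),cv2.ROTATE_90_CLOCKWISE)[:,:,::-1])
E
```

```text
24 0  nan [nan nan] 0 
30 5 [266 270] 267.92 [496.4 233.3] 736 
36 5 [266 270] 267.92 [496.2 228.1] 764 
42 5 [266 270] 268.07 [496.2 222.8] 737 
48 5 [266 270] 267.98 [496.  217.6] 757 
54 6 [266 271] 268.09 [496.  212.3] 755 
60 6 [266 271] 268.21 [496. 207.] 724 
66 6 [266 271] 268.25 [495.9 201.6] 748 
72 6 [266 271] 268.44 [495.9 196.2] 708 
78 6 [266 271] 268.44 [495.8 190.7] 722 
84 5 [267 271] 268.61 [495.8 185.2] 709 
90 5 [267 271] 268.63 [495.7 179.7] 696 
96 5 [267 271] 268.73 [495.6 174.1] 716 
102 5 [267 271] 268.83 [495.6 168.5] 700 
108 5 [267 271] 268.8 [495.4 162.9] 729 
114 5 [267 271] 269.05 [495.5 157.2] 691 [[63, 120, 210], [83, 138, 222], [73, 124, 213], [47, 87, 165], [80, 84, 104]]
120 5 [267 271] 269.09 [495.4 151.4] 621 [[50, 97, 179], [54, 103, 180], [54, 97, 181], [56, 92, 161], [74, 82, 101]]
126 5 [267 271] 269.26 [495.4 145.6] 679 [[49, 106, 194], [57, 113, 205], [57, 115, 203], [64, 103, 181], [77, 87, 115]]
132 6 [267 272] 269.37 [495.3 139.8] 685 [[53, 107, 197], [54, 112, 204], [63, 117, 206], [57, 105, 184], [67, 78, 115]]
138 6 [267 272] 269.38 [
[... 350 characters left out ...]
] 269.63 [495.  115.9] 667 [[66, 105, 186], [44, 104, 194], [58, 114, 207], [55, 103, 190], [66, 82, 135]]
162 5 [268 272] 269.73 [494.9 109.8] 651 [[71, 112, 191], [62, 120, 210], [79, 132, 222], [64, 114, 199], [63, 86, 142]]
168 5 [268 272] 269.64 [494.7 103.6] 691 [[71, 114, 198], [61, 119, 210], [76, 129, 218], [63, 114, 198], [52, 79, 136]]
174 5 [268 272] 269.85 [494.7  97.4] 662 
180 5 [268 272] 269.9 [494.6  91.1] 664 
186 5 [268 272] 270.11 [494.7  84.8] 644 
192 4 [268 271] 270.3 [494.7  78.4] 541 
198 3 [268 270] 269.76 [494.   71.9] 376 
204 1 [269 269] 268.85 [492.8  65.4] 168 
210 0  277.03 [501.4  58.7] 148 <stdin>:7: RuntimeWarning: invalid value encountered in scalar divide
```

View pics/w2c.png

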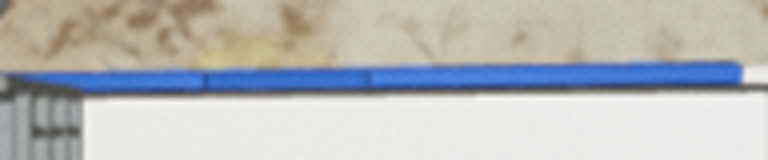

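The dark stretch in the crop, x 203 to 368, is the notch. It runs from y≈110.5 to 152, so its centre is about 131, which agrees with the top view. The rail's middle at y=74 is x≈494.5 to 495.5, with a tank yaw of about -0.7°. I'll lower to just above the rail and check the alignment there.

servo_tool:
  increments:
    - [0.1,0,-2,0,0,0.3,-1]
    - [0.1,0,-4,0,0,0.3,-1]
    - [0.1,0,-5.5,0,0,0.3,-1]
    - [0.1,0,-6,0,0,0.3,-1]
    - [0.1,0,-6,0,0,0.3,-1]
    - [0.1,0,-6,0,0,0.3,-1]
    - [0.1,0,-6,0,0,0.3,-1]

```text
t: 6.0
ee_pos: [508.9, 73.9, 180.6]
orientation: [2.233, 2.208, 0.002]
ft_force: [0.3, 0.3, -1.2]
width: 9.9
grasp_force: 30.0
```

```bash
python3 - <<'E'
from h import *
np.set_printoptions(precision=2,suppress=True)
d=grab('wrist','w3');grab('side','side3');o=ctrl.get_obs();print(o['t'],o['ee_pos'],o['orientation'],o['ft_force'])
p=np.array(o['ee_pos']);M=R.from_rotvec(o['orientation']).as_matrix()
bx=M[:,1];by=np.array([-bx[1],bx[0],0]);org=p+12*bx-[0,0,69.6];print('bx',bx,'lip',org-24*bx+[0,0,57])
im=d['image'].astype(int);blue=np.clip(im[:,:,2]-im[:,:,0],0,None);L=[]
for v in range(10,170,6):
    r=blue[v,250:295]*(blue[v,250:295]>40)
    if r.sum()>200: u=(r*np.arange(250,295)).sum()/r.sum();L.append(np.r_[onz(d,u,v,96)[:2]])
L=np.array(L);f=np.polyfit(L[:,1],L[:,0],1);print(L[[0,-1]],f,np.polyval(f,73),np.std(L[:,0]-np.polyval(f,L[:,1])))
x0,y0,w,h,k=225,120,130,130,4.5
c=cv2.resize(d['image'][y0:y0+h,x0:x0+w],None,fx=k,fy=k,interpolation=cv2.INTER_CUBIC).copy()
for q in((-20,23,60),(20,23,60),(-20,-23,60),(20,23,0),(-20,23,0),(-24,18,60),(-24,-18,60)):
    u,v=proj(d,org+q[0]*bx+q[1]*by+[0,0,q[2]]);print(q,round(u,1),round(v,1));cv2.drawMarker(c,(int((u-x0+.5)*k),int((v-y0+.5)*k)),(255,0,0),0,10,1)
cv2.imwrite('pics/w3c.png',c[:,:,::-1])
E
```

```text
6.1 [508.85  74.06 180.7 ] [2.23 2.21 0.  ] [-0.64 -0.82 -1.  ]
bx [ 1.   -0.01  0.  ] lip [496.85  74.19 168.07]
[[496.23 230.33]
 [495.01 113.38]] [  0.01 493.8 ] 494.5626345093599 0.06735045581248383
(-20, 23, 60) 269.5 207.5
(20, 23, 60) 335.9 207.5
(-20, -23, 60) 270.2 276.9
(20, 23, 0) 322.4 188.5
(-20, 23, 0) 272.2 188.5
(-24, 18, 60) 262.9 215.5
(-24, -18, 60) 263.8 269.8
```

View pics/w3c.png

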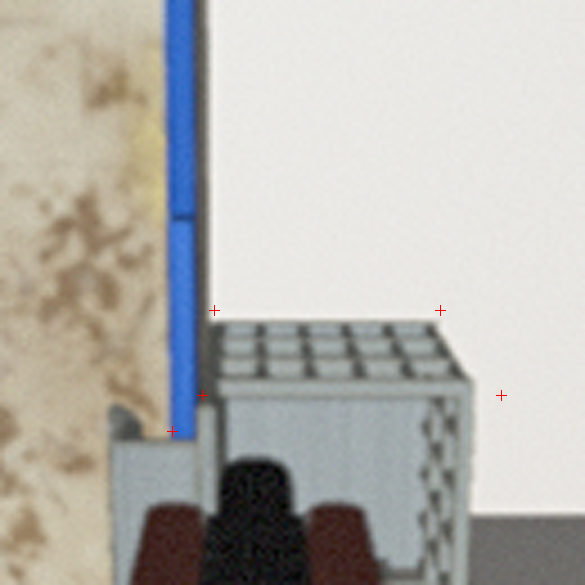

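The crop shows the rail at x≈170–195 (crop pixels), leading under the lip bridge at x≈112–197, with the back plate just inside the wall. The lip is about 1.6 mm to +x of the rail's middle. I'll shift back a little and lower to just above the flare's entry.

servo_tool:
  increments:
    - [-0.06,0,0,0,0,0,-1]
    - [-0.06,0,-1,0,0,0,-1]
    - [-0.06,0,-2,0,0,0,-1]
    - [-0.06,0,-3,0,0,0,-1]
    - [-0.06,0,-4,0,0,0,-1]
    - [-0.06,0,-4,0,0,0,-1]
    - [-0.06,0,-4,0,0,0,-1]
    - [-0.06,0,-4,0,0,0,-1]
    - [-0.06,0,-4,0,0,0,-1]

```text
t: 6.85
ee_pos: [507.8, 74.1, 139.9]
orientation: [2.233, 2.209, 0.0]
ft_force: [0.1, -0.2, -1.0]
width: 9.6
grasp_force: 30.0
```

```bash
python3 - <<'E'
from h import *
np.set_printoptions(precision=2,suppress=True)
d=grab('wrist','w4');grab('side','side4');o=ctrl.get_obs();print(o['t'],o['ee_pos'],o['orientation'],o['ft_force'],o['moment'])
p=np.array(o['ee_pos']);M=R.from_rotvec(o['orientation']).as_matrix()
bx=M[:,1];by=np.array([-bx[1],bx[0],0]);org=p+12*bx-[0,0,69.6];print('bx',bx,'lip',org-24*bx+[0,0,57])
im=d['image'].astype(int);blue=np.clip(im[:,:,2]-im[:,:,0],0,None);L=[]
for v in range(10,190,6):
    r=blue[v,240:295]*(blue[v,240:295]>40)
    if r.sum()>200: u=(r*np.arange(240,295)).sum()/r.sum();L.append(np.r_[onz(d,u,v,96)[:2]])
L=np.array(L);f=np.polyfit(L[:,1],L[:,0],1);print(L[[0,-1]],f,np.polyval(f,73),np.std(L[:,0]-np.polyval(f,L[:,1])))
x0,y0,w,h,k=225,120,130,130,3
c=cv2.resize(d['image'][y0:y0+h,x0:x0+w],None,fx=k,fy=k,interpolation=cv2.INTER_CUBIC).copy()
s=load('side4');u,v=map(int,proj(s,[495,74,100]));e=cv2.resize(s['image'][v-35:v+30,u-35:u+30],None,fx=6,fy=6,interpolation=cv2.INTER_CUBIC)
cv2.imwrite('pics/w4c.png',np.hstack([c,e])[:,:,::-1])
E
```

```text
6.95 [507.82  74.09 140.07] [2.23 2.21 0.  ] [-0.02 -0.1  -0.1 ] [-0.04 -0.02  0.01]
bx [ 1.   -0.01  0.  ] lip [495.82  74.22 127.46]
[[496.17 216.1 ]
 [494.89 105.61]] [  0.01 493.74] 494.5349709414527 0.06531822079674161
```

View pics/w4c.png

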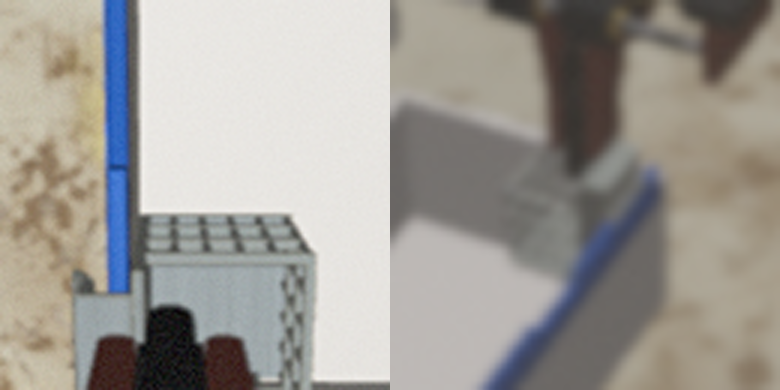

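The left panel shows the basket body inside the wall, with the lip outboard and the rail running straight under the bridge. I'll lower it gently.

servo_tool:
  increments:
    - [0,0,-0.3,0,0,0,-1]
    - [0,0,-0.6,0,0,0,-1]
    - [0,0,-0.9,0,0,0,-1]
    - [0,0,-1.2,0,0,0,-1]
    - [-0.02,0,-1.4,0,0,0,-1]
    - [-0.03,0,-1.6,0,0,0,-1]
    - [-0.04,0,-1.8,0,0,0,-1]
    - [-0.05,0,-2.0,0,0,0,-1]
    - [-0.05,0,-2.2,0,0,0,-1]
    - [-0.05,0,-2.4,0,0,0,-1]
    - [-0.05,0,-2.4,0,0,0,-1]
    - [-0.05,0,-2.4,0,0,0,-1]

```text
t: 7.95
ee_pos: [506.9, 74.0, 115.6]
orientation: [-2.233, -2.209, 0.0]
ft_force: [0.4, -0.0, -1.4]
width: 9.8
grasp_force: 30.0
```

servo_tool:
  increments:
    - [0,0,-0.1,0,0,0,-1]
    - [0,0,-0.2,0,0,0,-1]
    - [0,0,-0.3,0,0,0,-1]
    - [0,0,-0.4,0,0,0,-1]
    - [0,0,-0.5,0,0,0,-1]
    - [0,0,-0.55,0,0,0,-1]
    - [0,0,-0.6,0,0,0,-1]
    - [0,0,-0.6,0,0,0,-1]

```text
t: 8.62
ee_pos: [506.9, 74.0, 109.6]
orientation: [-2.234, -2.209, 0.0]
ft_force: [0.4, 0.4, -0.2]
width: 10.0
grasp_force: 30.0
```

servo_tool:
  increments:
    - [0,0,-0.03,0,0,0,-1]
    - [0,0,-0.06,0,0,0,-1]
    - [0,0,-0.09,0,0,0,-1]
    - [0,0,-0.12,0,0,0,-1]
    - [0,0,-0.12,0,0,0,-1]

```text
t: 9.03
ee_pos: [507.0, 74.0, 108.4]
orientation: [-2.234, -2.209, 0.0]
ft_force: [0.2, 0.3, -0.8]
width: 10.0
grasp_force: 30.0
```

```bash
python3 - <<'E'
from h import *
np.set_printoptions(precision=2,suppress=True)
F=[];M=[]
for i in range(5):
    ctrl.get_image('side');o=ctrl.get_obs();F.append(o['ft_force']);M.append(o['moment'])
print(o['t'],o['ee_pos'],np.mean(F,0),np.std(F,0),np.mean(M,0))
E
```

```text
9.2833 [507.02  74.05 108.49] [ 0.11 -0.21 -1.17] [0.43 0.56 0.39] [-0.02 -0.06  0.01]
```

servo_tool:
  increments:
    - [0,0,-0.03,0,0,0,-1]
    - [0,0,-0.06,0,0,0,-1]
    - [0,0,-0.1,0,0,0,-1]
    - [0,0,-0.1,0,0,0,-1]
    - [0,0,-0.1,0,0,0,-1]

```text
t: 9.7
ee_pos: [507.1, 74.1, 107.6]
orientation: [2.233, 2.209, 0.0]
ft_force: [0.1, -0.3, 1.1]
width: 10.2
grasp_force: 30.0
```

```bash
cat > f.py <<'E'
from h import *
np.set_printoptions(precision=2,suppress=True)
F=[];M=[]
for i in range(5):
    ctrl.get_image('side');o=ctrl.get_obs();F.append(o['ft_force']);M.append(o['moment'])
print(o['t'],o['ee_pos'],np.mean(F,0),np.std(F,0),np.mean(M,0),o['width'],o['grasp_force'])
E
python3 f.py
```

```text
9.95 [507.09  74.06 107.58] [-0.01 -0.33  1.29] [0.59 0.5  0.24] [-0.02  0.03  0.01] 9.892968851167954 29.99582201242447
```

The lip now rests on the rail: the z force rose by about 2.5 N. I'll slide it along +y.

servo_tool:
  increments:
    - [0,0.25,0,0,0,0,-1]
    - [0.01,0.5,0,0,0,0,-1]
    - [0.01,0.75,0,0,0,0,-1]
    - [0.01,1,0,0,0,0,-1]
    - [0.01,1.25,0,0,0,0,-1]
    - [0.02,1.5,0,0,0,0,-1]
    - [0.02,1.75,0,0,0,0,-1]
    - [0.02,2,0,0,0,0,-1]
    - [0.03,2.25,0,0,0,0,-1]
    - [0.03,2.5,0,0,0,0,-1]
    - [0.03,2.75,0,0,0,0,-1]
    - [0.04,3,0,0,0,0,-1]
    - [0.04,3.25,0,0,0,0,-1]
    - [0.04,3.5,0,0,0,0,-1]
    - [0.04,3.5,0,0,0,0,-1]

```text
t: 11.2
ee_pos: [507.4, 109.5, 107.5]
orientation: [-2.233, -2.209, -0.0]
ft_force: [-0.5, -0.9, 1.4]
width: 9.6
grasp_force: 30.0
```

```bash
python3 f.py
```

```text
11.45 [507.42 109.17 107.48] [ 0.15 -0.15  1.85] [0.34 0.28 0.62] [0.   0.03 0.01] 9.914271600509803 29.995408058166504
```

servo_tool:
  increments:
    - [0,0.2,0,0,0,0,-1]
    - [0,0.4,0,0,0,0,-1]
    - [0.01,0.6,0,0,0,0,-1]
    - [0.01,0.8,0,0,0,0,-1]
    - [0.01,1.0,0,0,0,0,-1]
    - [0.01,1.2,0,0,0,0,-1]
    - [0.02,1.4,0,0,0,0,-1]
    - [0.02,1.6,0,0,0,0,-1]
    - [0.02,1.75,0,0,0,0,-1]
    - [0.02,1.9,0,0,0,0,-1]
    - [0.02,2.0,0,0,0,0,-1]
    - [0.02,2.1,0,0,0,0,-1]
    - [0.02,2.1,0,0,0,0,-1]

```text
t: 12.53
ee_pos: [507.5, 130.4, 107.3]
orientation: [-2.233, -2.209, -0.0]
ft_force: [-0.1, 0.3, -1.4]
width: 9.7
grasp_force: 30.0
```

```bash
python3 f.py
```

```text
12.7833 [507.53 130.17 107.33] [ 0.27  0.76 -0.82] [0.1  0.49 0.12] [ 0.14 -0.12 -0.01] 9.910557391546359 29.994584619998932
```

The load has dropped off, so the lip is over the notch. I'll ease it in.

servo_tool:
  increments:
    - [0,0.1,0,0,0,0,-1]
    - [0,0.1,-0.03,0,0,0,-1]
    - [0,0.1,-0.06,0,0,0,-1]
    - [0,0.1,-0.1,0,0,0,-1]
    - [0,0.1,-0.15,0,0,0,-1]
    - [0,0.1,-0.15,0,0,0,-1]

```text
t: 13.28
ee_pos: [507.5, 131.0, 105.9]
orientation: [-2.233, -2.209, 0.0]
ft_force: [0.0, 0.5, -1.0]
width: 9.9
grasp_force: 30.0
```

```bash
python3 f.py
```

```text
13.5333 [507.65 131.04 106.  ] [ 0.17  0.01 -0.89] [0.55 0.31 0.39] [-0.03 -0.07 -0.01] 10.139528344251403 29.99529093503952
```

Free, at about 2 mm below rail level. I'll lower it the rest of the way; the notch floor should come at TCP z≈102.1.

servo_tool:
  increments:
    - [0,0,-0.05,0,0,0,-1]
    - [0,0,-0.1,0,0,0,-1]
    - [0,0,-0.15,0,0,0,-1]
    - [0,0,-0.2,0,0,0,-1]
    - [0,0,-0.25,0,0,0,-1]
    - [0,0,-0.3,0,0,0,-1]
    - [0,0,-0.34,0,0,0,-1]
    - [0,0,-0.34,0,0,0,-1]

```text
t: 14.2
ee_pos: [507.5, 131.0, 102.5]
orientation: [-2.233, -2.209, 0.0]
ft_force: [-0.8, 0.7, -1.6]
width: 9.9
grasp_force: 30.0
```

```bash
python3 f.py
```

```text
14.45 [507.61 131.05 102.58] [ 0.01  0.26 -0.91] [0.45 0.5  0.47] [-0.05 -0.07 -0.  ] 9.962740992322317 29.995155930519104
```

servo_tool:
  increments:
    - [0,0,-0.03,0,0,0,-1]
    - [0,0,-0.06,0,0,0,-1]
    - [0,0,-0.09,0,0,0,-1]
    - [0,0,-0.09,0,0,0,-1]

```text
t: 14.78
ee_pos: [507.7, 131.1, 101.8]
orientation: [2.234, 2.209, 0.0]
ft_force: [-0.8, 0.1, 1.3]
width: 10.1
grasp_force: 30.0
```

```bash
python3 f.py
```

```text
15.0333 [507.64 131.05 101.74] [-0.57  0.1   1.  ] [0.4  0.64 0.67] [-0.02  0.    0.  ] 9.863131801990583 29.99560296535492
```

It rests on the notch floor: contact came 6 mm below the plain rail, with no side force. I'll release and then retreat upward.

servo_tool:
  increments:
    - [0,0,0,0,0,0,-0.6]
    - [0,0,0,0,0,0,-0.5]
    - [0,0,0,0,0,0,-0.3]
    - [0,0,0,0,0,0,0]
    - [0,0,0,0,0,0,0]
    - [0,0,0,0,0,0,0]
    - [0,0,0,0,0,0,0]
    - [0,0,0,0,0,0,0]
    - [0,0,1,0,0,0,0]
    - [0,0,2,0,0,0,0]
    - [0,0,4,0,0,0,0]
    - [0,0,7,0,0,0,0]
    - [0,0,10,0,0,0,0]
    - [0,0,13,0,0,0,0]
    - [0,0,14,0,0,0,0]
    - [0,0,14,0,0,0,0]
    - [0,0,14,0,0,0,0]

```text
t: 16.45
ee_pos: [507.6, 131.0, 242.1]
orientation: [2.233, 2.209, 0.002]
ft_force: [0.1, -0.1, 0.1]
width: 44.1
grasp_force: 0.0
```

```bash
python3 f.py; python3 - <<'E'
from h import *
d=grab('wrist','w5');s=grab('side','side5')
c=cv2.resize(d['image'][60:260,180:380],(400,400),interpolation=cv2.INTER_CUBIC)
u,v=map(int,proj(s,[500,131,100]));e=cv2.resize(s['image'][v-30:v+30,u-30:u+30],(400,400),interpolation=cv2.INTER_CUBIC)
cv2.imwrite('pics/fin.png',np.hstack([c,e])[:,:,::-1])
E
```

```text
16.7 [506.78 130.85 240.16] [-0.12  0.08 -0.04] [0.44 0.5  0.26] [-0.04 -0.07  0.02] 43.93534790135248 0.0
```

View pics/fin.png

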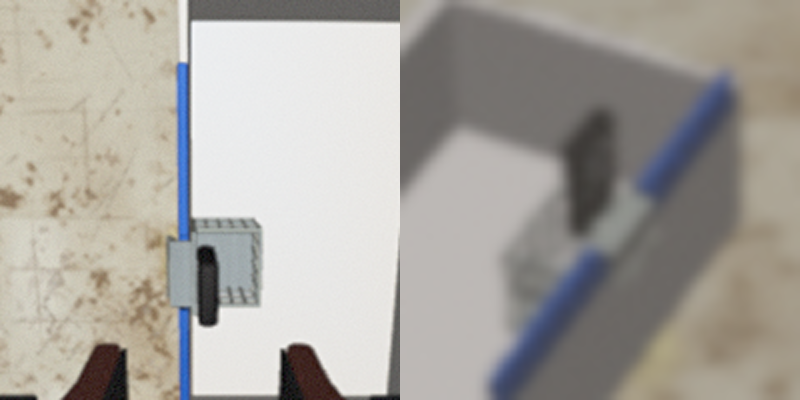

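The basket hangs square in the notch: the lip bridges the wall at (180,272) in the left panel and sits between the rail's two halves at about (622,225) in the right. The gripper is clear, so I hand in.

```bash
python3 -c "
from workcell import ctrl
print(ctrl.close_job())"
```

```text
the job is handed in; nothing more can be done
None
```

The basket hangs upright by its lip in the rail's notch, released with the gripper clear, and the job was handed in at about 17 s; `close_job()` returned no verdict.

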